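# Seat the rinser's flush plate on its hidden valve pin and hold it down

## Robot

A 7-joint arm with a two-finger parallel gripper is mounted at the origin on the work surface. World frame = base frame: x ahead of the robot, y to its left, z up, the work surface at z = 0. Lengths are in m, angles in rad, forces in N, time in s.
With the tool pointing down it reaches from about 0.4 to 0.9 m from the base axis. Payload 5.6 kg.
Tool frame: the origin (TCP) lies on the mounting face of the last link; the fingertips stand 190 mm ahead of it and the grasp point (between the pads) lies 171 mm ahead of it (manip.grip_depth is the distance from the TCP to the grasp point, in m); x points along the fingers, z is the direction in which the jaws open and shut, and the axes are right-handed (so a half turn about x gives the same grasp; the last joint's range is limited). The gripper opens to 92 mm and grips with 3 to 60 N. Pads are 20 mm wide; open, the fingers measure 128 mm over their backs; the gripper's body (75 mm by 189 mm) begins 69 mm behind the grasp point.
Start: joints at [-1.208, 0.468, -0.012, 1.603, 0.006, 1.071, -0.056], TCP at [0.257, 0.597, 0.405] pointing down, gripper open.
Joint ranges: [-2.53, 2.53], [-0.31, 2.02], [-1.57, 1.55], [0.28, 2.44], [-1.29, 4.43], [0.15, 1.84], [-2.92, 2.92]. Speed limits (rad/s): [2.57, 2.57, 3.14, 3.14, 3.14, 3.14, 3.14].

## Interface

Orientations are given as a unit quaternion [x, y, z, w].
In Python, from bench import manip, viewer gives the robot as it stands.
- The arm moves only by the tool carry_out, never from a script. Its arguments are lists of equal length, an entry for each row: "translation": the shift along the tool's x, y, z in mm, a list of three; "angular": the turn, a rotation vector about the tool's x, y, z in degrees, a list of three. A call has exactly 10 rows; each row is the pose to reach, as a shift and turn from the pose measured when the call began, along the tool's axes at that moment; what a row does not reach only later rows make up. A row lasts 1/10 s, in which the tool goes at most 50 mm and 8.59 degrees, less where a joint would pass 70% of its speed; a pose out of reach is approached as far as the arm can. A call with a gripper value outside its range is refused whole. "claw" is the closure, from -1 (fully open) to 1 (shut), so that 0 is half open, set as the call begins (left out, the last holds). The fingers move at their own pace and stop on an object; the grip force is fixed at half the most. Time passes only in rows, so rows that repeat a pose let the fingers close, or fill a call up. It gives the time, the measured TCP pose, the force and the opening at its end, in the units of the state.
- manip.get_obs(): the state, without advancing time (a new reading comes with each control period).
- viewer.get_image(name): name is "side" or "top" or "wrist"; returns the picture (384x512x3 uint8, red, green, blue); there is no depth.
- viewer.camera_model(name): a dict with "fx", "fy", "cx", "cy" (pixels), "eye" and "attitude" of the camera in the world. Camera axes: x right, y down, z forward; pixel columns grow to the right and rows downward; lengths in m; the calibration is good to about 2 mm. The wrist camera is an equidistant fisheye: a pixel r from the principal point sees the ray r / f radians off the axis. A picture is of the moment at which its call begins: read the wrist's pose just before it. camera_model takes no time and is no camera call; for the wrist camera it gives the pose at the moment of the call.
- manip.job_done(): hands the job in, once; it reports no verdict.
The state is a dict: "t": time; "joint_pos": joint angles; "joint_velocities": joint speeds; "joint_torque": joint torques, N m; "ee_pos": TCP position; "orientation": TCP orientation; "contact_force": force on the tool from outside, world axes, zero at the start; "ft_torque": the same for the moment, N m; "width": finger opening in m.
Only numpy, scipy, OpenCV 4.12 (cv2) and the standard library are available. Lean on these libraries where they do the work, as an engineer would, in place of code of your own. Each camera call takes 0.05 s, during which the arm holds its last target. There are 200 camera calls.

## Task

Fit the loose flush plate (steel, green grip) onto the pitcher rinser: with its long side along the tray, slide it over the brass valve pin until the socket underneath drops on, without dropping the plate from a height. Then press it all the way down to flush, and finish while still holding its grip and keeping the valve pressed fully down; do not disturb the other things on the counter.

Things in the scene. Friction and masses are not known exactly. Their poses are not given: they have to be found in the camera images.
- plate_mid (a point): Centre, half-way up, of the loose flush plate: steel, 130 (x) x 64 (y) x 8 mm, with a green grip block 50 (x) x 32 (y) mm standing 40 mm high on its middle; 48 mm tall in all, 0.18 to 0.29 kg. Lies flat on the counter, this point 24 mm above its underside. Grip the block across its 32 mm (along y), on its upper 25 mm. A half turn about z makes no difference.
- socket (a point): Centre of the socket's mouth, in the middle of the flush plate's flat underside (24 mm below plate_mid), unseen from above: a blind round hole 16 mm wide (20 mm at its bevelled mouth), 26 mm deep. Height above the counter: 46 mm when the plate rides on the pin's tip, 20 mm when the socket's top rests on the unpressed pin, 12 mm with the pin fully down.
- tray: Fixed open steel rinser tray, 176 (x) x 100 (y) mm outside, 168 x 92 inside, rim 40 mm above the counter, floor 4 mm thick. Origin at the centre of its underside, on the counter, z up. A brass valve pin rises from its floor. The plate fits inside the rim only with its long side along the tray's (within about 8 degrees).
- tray_mid (a point): Point over the tray's middle at the height of the valve pin's tip, 46 mm above the counter. The round pin, 12 mm thick with a bevelled tip, stands on the tray's x axis through here, anywhere within 12 mm either way; where is not reported. See it from above, or let the plate ride lightly on its tip and slide along the tray's x until the pin enters the socket and the push fades.
- valve (a joint): How far the brass valve pin is pressed down, m: 0 = up, 0.008 = fully down, at its stop. Sprung upwards: about 5 N to start it, 10.5 N at the stop. It also sinks when the plate's flat underside pushes on it, and springs up again into the socket.
- pitcher: Bystander: steel milk pitcher with a handle, 84 mm across, 95 mm tall. Origin at the centre of its underside, z up.
- espresso_cup: Bystander: small white espresso cup, 62 mm across, 55 mm tall. Origin at the centre of its underside, z up.
- tamper: Bystander: dark wooden tamper standing on its 58 mm foot, 86 mm tall. Origin at the centre of its underside, z up.
- takeaway_cup: Bystander: green take-away cup, 80 mm across, 90 mm tall. Origin at the centre of its underside, z up.
- syrup_jar: Bystander: amber jar with dark lid, 64 mm across, 85 mm tall. Origin at the centre of its underside, z up.
- dripper: Bystander: white ceramic coffee dripper, 104 mm across, 75 mm tall. Origin at the centre of its underside, z up.
- cappuccino_cup: Bystander: blue cup with a handle, 88 mm across, 60 mm tall. Origin at the centre of its underside, z up.
Not all that is in view belongs to the job. Leave any pink or turquoise look-alike of the part that bears plate_mid alone.

How it is judged:
On the way, in this order (a step that is already met when the one before it is completed fails the run):
1. the plate is picked up, clear of the counter, in the fingers (contact force between the fingers and plate above 1 N and height (world z) of plate_mid above 0.06 m), for 0.1 s.
2. the plate's socket has dropped over the valve pin, with the plate level in the tray (contact force between the fingers and plate above 1 N and z of plate_mid in the frame of tray below 0.056 m and x of plate_mid in the frame of tray between -0.022 and 0.022 m and y of plate_mid in the frame of tray between -0.008 and 0.008 m and angle between plate_mid's own z axis and vertical below 0.14 rad).
At the end, for the whole second after the job is handed in: The robot's fingers still hold the plate (over 1 N), which sits level (within 8 degrees) and along the tray (within 11 degrees) with its socket on the valve pin, its centre less than 39.5 mm above the counter, and pushes the pin down more than 5.5 of its 8 mm with more than 3 N; plate at rest (contact force between the fingers and plate above 1 N and value of joint valve above 0.0055 m and z of plate_mid in the frame of tray below 0.0395 m and x of plate_mid in the frame of tray between -0.022 and 0.022 m and y of plate_mid in the frame of tray between -0.008 and 0.008 m and angle between plate_mid's own z axis and vertical below 0.14 rad and angle between the x axis of plate_mid and the x axis of tray, either way round below 0.2 rad and contact force between plate and valve above 3 N and linear speed of plate below 0.03 m/s); the arm keeps its last pose, push and grip.
It fails at once if the plate is let go of high above the counter (centre more than 90 mm up) (not (contact force between the fingers and plate above 0.2 N) and height (world z) of plate_mid above 0.09 m).
It fails at once if a bystander (pitcher, cup, tamper, jar or dripper) is pushed more than 30 mm or tipped over (distance of any of pitcher, espresso_cup, tamper, takeaway_cup, syrup_jar, dripper, cappuccino_cup from where it was at the start of the episode above 0.03 m or angle between any of pitcher, espresso_cup, tamper, takeaway_cup, syrup_jar, dripper, cappuccino_cup's own z axis and vertical above 0.5 rad).
It also fails if it takes over 51 s, if anything falls off the work surface, if the arm or the gripper's body presses on something with over 40 N, if the wrist force passes 120 N, or if a joint passes its speed limit or range.

## Working session

There is one attempt and no reset: what is moved stays moved. The work goes in short steps, Python scripts to look and compute and a tool call to move; the robot and the scene stay as the last step left them, time stands still between calls to the robot, and variables do not carry over. Pictures are saved under pics/ and viewed, about 8 in all and at most 12, crops included, and the job is handed in when it is done.

Besides the shell and the picture viewer there is one more tool, called after "Call:" as name(argument=value, ...), one argument or row to a line, values as JSON. carry_out: Moves the arm, as the interface text tells. Its arguments: {"type":"object","properties":{"translation":{"type":"array"},"angular":{"type":"array"},"claw":{"type":"number"}},"required":["translation","angular"]}

```bash
ls; mkdir -p pics; cat > h.py <<'E'
import numpy as np, cv2
from scipy.spatial.transform import Rotation as R
from bench import manip, viewer
def cap(name,fn):
    m=viewer.camera_model(name); im=viewer.get_image(name)
    cv2.imwrite('pics/'+fn,im[:,:,::-1]); return m,im
E
python3 - <<'E'
from h import *
for n in ['top','side']:
    m,im=cap(n,n+'1.png'); print(n,m)
    np.save('pics/'+n+'.npy',im)
a=cv2.imread('pics/top1.png');b=cv2.imread('pics/side1.png')
cv2.imwrite('pics/both.png',cv2.resize(np.vstack([a,b]),(400,600)))
print(manip.get_obs(), manip.grip_depth)
E
```

```text
pics
top {'fx': 471.1108403562799, 'fy': 471.1108403562799, 'cx': 246.2214183878038, 'cy': 187.12414707376553, 'eye': array([0.21815523, 0.0189773 , 1.80719303]), 'attitude': array([-0.69501345,  0.71154183, -0.07225673,  0.07378001])}
side {'fx': 480.11677326016775, 'fy': 480.11677326016775, 'cx': 245.9861439803409, 'cy': 191.82601605069013, 'eye': array([ 0.43552677, -1.10739126,  0.94496922]), 'attitude': array([ 0.89506445, -0.06939159,  0.02407623, -0.4398463 ])}
{'t': 0.1, 'joint_pos': array([-1.20801387,  0.46830582, -0.01157983,  1.60351671,  0.00599479,
        1.0714259 , -0.05625908]), 'joint_velocities': array([ 0.00081323, -0.00024065, -0.00071116, -0.00210599,  0.00059596,
       -0.00093032, -0.00091156]), 'joint_torque': array([ 7.53693639e-04, -5.21648777e+01, -1.26856839e-02, -2.44367588e+01,
       -5.68823610e-02,  1.41415664e-02,  5.75079457e-05]), 'ee_pos': array([0.25654482, 0.5969897 , 0.40383065]), 'orientation': array([-0.38932973,  0.59095757,  0.38862847,  0.59005036]), 'contact_force': array([-0.24690722, -0.35557035,  1.05233643]), 'ft_torque': array([0.01627375, 0.00385483, 0.07224847]), 'width': 0.09166136932987093} 0.1714
```

View pics/top1.png

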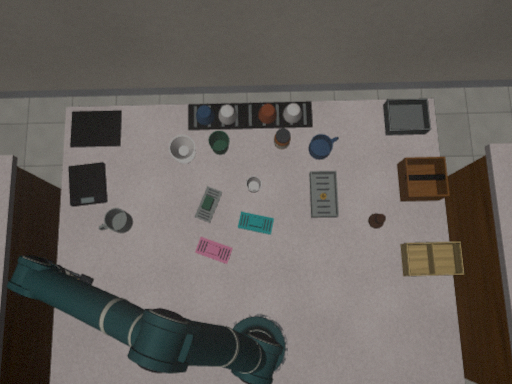

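View pics/side1.png

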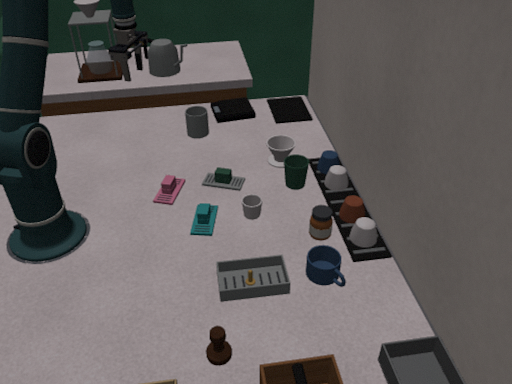

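The top view shows the green-grip plate at about (208,204) and the tray at (323,194), with its brass pin near (323,196). Pink and turquoise look-alikes are at (214,250) and (256,222). Next I'll measure the plate and tray using masks.

```bash
cat >> h.py <<'E'
def ray(m,u,v):
    d=np.array([(u-m['cx'])/m['fx'],(v-m['cy'])/m['fy'],1.]); return R.from_quat(m['attitude']).apply(d)
def onplane(m,u,v,z):
    d=ray(m,u,v); e=m['eye']; return e+d*(z-e[2])/d[2]
def tri(m1,p1,m2,p2):
    A=[];b=[]
    for m,p in((m1,p1),(m2,p2)):
        d=ray(m,*p); d/=np.linalg.norm(d); P=np.eye(3)-np.outer(d,d); A.append(P); b.append(P@m['eye'])
    x=np.linalg.lstsq(np.vstack(A),np.hstack(b),rcond=None)[0]
    return x, np.linalg.norm(np.vstack(A)@x-np.hstack(b))
def blob(mask,box):
    x0,y0,x1,y1=box; k=np.zeros(mask.shape,np.uint8); k[y0:y1,x0:x1]=mask[y0:y1,x0:x1]
    c=max(cv2.findContours(k,0,2)[0],key=cv2.contourArea); M=cv2.moments(c)
    return np.array([M['m10']/M['m00'],M['m01']/M['m00']]),c
E
cat > m.py <<'E'
from h import *
T=np.load('pics/top.npy');S=np.load('pics/side.npy')
mt=viewer.camera_model('top');ms=viewer.camera_model('side')
ht=cv2.cvtColor(T,cv2.COLOR_RGB2HSV);hs=cv2.cvtColor(S,cv2.COLOR_RGB2HSV)
def rng(h,a,b): return cv2.inRange(h,np.array(a),np.array(b))
gt=rng(ht,(60,70,0),(95,255,140));gs=rng(hs,(60,70,0),(95,255,140))
pt,ct=blob(gt,(190,180,225,225));ps,cs=blob(gs,(205,160,240,188))
print('grip',pt,cv2.minAreaRect(ct),ps,cv2.boundingRect(cs),tri(mt,pt,ms,ps))
g=lambda h:rng(h,(60,6,0),(130,255,160))|rng(h,(0,0,0),(179,255,95))
for nm,box,z in(('plate',(185,175,232,232),.008),('tray',(300,160,345,228),.04)):
    k=g(ht); p,c=blob(k,box); r=cv2.minAreaRect(c); q=cv2.boxPoints(r)
    print(nm,r); w=np.array([onplane(mt,*x,z) for x in q]); print(w.round(4),w.mean(0)); 
    print('edges',[(np.linalg.norm(w[i]-w[i-1]).round(4),np.degrees(np.arctan2(*(w[i]-w[i-1])[[1,0]])).round(1)) for i in range(4)])
br=rng(ht,(8,120,60),(35,255,255)); bs=rng(hs,(8,120,60),(35,255,255))
pb,_=blob(br,(310,170,338,220));sb,cb=blob(bs,(235,260,270,295))
print('pin',pb,sb,cv2.boundingRect(cb),onplane(mt,*pb,.046),tri(mt,pb,ms,sb))
o=np.hstack([cv2.resize(T[170:240,180:240],(360,420),interpolation=0),cv2.resize(T[160:230,295:355],(360,420),interpolation=0)])
cv2.imwrite('pics/crop1.png',o[:,:,::-1])
E
python3 m.py
```

```text
grip [206.98347107 202.21763085] ((207.1958770751953, 202.30929565429688), (7.310492992401123, 11.981084823608398), 23.96249008178711) [222.65179353 175.52580927] (215, 168, 17, 16) (array([0.53279858, 0.17015918, 0.02617242]), np.float64(0.005078050265831898))
plate ((208.1908416748047, 204.1079864501953), (15.012420654296875, 31.49344825744629), 22.380136489868164)
[[0.4876 0.2175 0.008 ]
 [0.6012 0.1706 0.008 ]
 [0.5772 0.1167 0.008 ]
 [0.4641 0.1641 0.008 ]] [0.53251886 0.16721773 0.008     ]
edges [(np.float64(0.0583), np.float64(66.3)), (np.float64(0.1229), np.float64(-22.4)), (np.float64(0.059), np.float64(-114.0)), (np.float64(0.1226), np.float64(157.2))]
tray ((323.0997314453125, 193.99501037597656), (45.24348449707031, 26.766563415527344), 87.1375961303711)
[[ 0.6426 -0.2234  0.04  ]
 [ 0.6455 -0.3267  0.04  ]
 [ 0.4696 -0.3243  0.04  ]
 [ 0.4669 -0.2231  0.04  ]] [ 0.55615214 -0.27437208  0.04      ]
edges [(np.float64(0.1757), np.float64(-0.1)), (np.float64(0.1033), np.float64(-88.4)), (np.float64(0.1759), np.float64(179.2)), (np.float64(0.1013), np.float64(91.5))]
pin [322.67619048 195.8952381 ] [249.86222222 279.77777778] (246, 270, 9, 15) [ 0.54681166 -0.27133655  0.046     ] (array([ 0.55201298, -0.27720293,  0.01066572]), np.float64(0.0019392407483162252))
```

View pics/crop1.png

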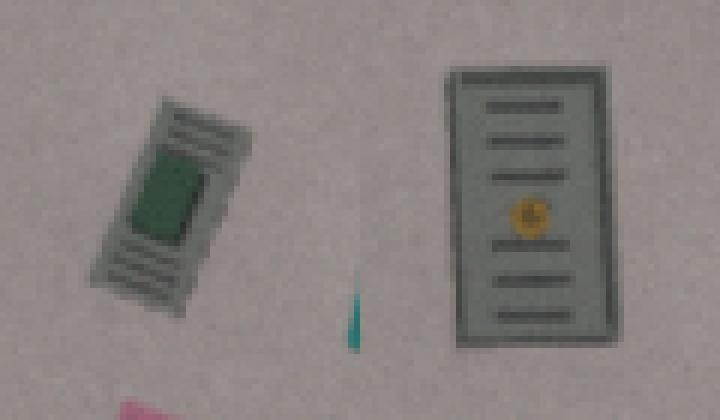

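The crop confirms it: the plate's long axis is at about -22° and the tray's is close to world x. I'll compute the moves to a hover above the plate.

```bash
cat >> h.py <<'E'
def goal(p,yaw_long):
    """tool pointing down, jaws along the perpendicular of yaw_long (deg); nearest half turn"""
    o=manip.get_obs(); r0=R.from_quat(o['orientation']); best=None
    for s in(90,-90):
        a=np.radians(yaw_long+s); z=np.array([np.cos(a),np.sin(a),0]); x=np.array([0,0,-1.]); y=np.cross(z,x)
        rv=(r0.inv()*R.from_matrix(np.column_stack([x,y,z]))).as_rotvec(degrees=True)
        if best is None or np.linalg.norm(rv)<np.linalg.norm(best): best=rv
    print('t',o['t'].__round__(2),'p',o['ee_pos'].round(4),'F',o['contact_force'].round(2),'w',round(o['width'],4),'axes',r0.as_matrix().round(3).tolist(),'j7',o['joint_pos'][6].round(2))
    print('dtrans mm',(r0.inv().apply(np.array(p)-o['ee_pos'])*1000).round(1),'drot',best.round(2))
E
python3 -c "
from h import *
goal([0.5325,0.167,0.35],-22.4)"
```

```text
t 0.1 p [0.2565 0.597  0.4038] F [-0.25 -0.36  1.05] w 0.0917 axes [[-0.001, -0.919, 0.395], [-0.002, 0.395, 0.919], [-1.0, -0.0, -0.002]] j7 -0.06
dtrans mm [  54.3 -423.3 -286. ] drot [-0.85 -0.09  0.01]
```

Call:
carry_out(
  translation=[
    [5, -42, -29],
    [11, -84, -57],
    [16, -127, -86],
    [22, -169, -114],
    [27, -211, -143],
    [33, -254, -172],
    [38, -296, -200],
    [43, -338, -229],
    [49, -381, -257],
    [54, -423, -286],
  ],
  angular=[
    [-1, 0, 0],
    [-1, 0, 0],
    [-1, 0, 0],
    [-1, 0, 0],
    [-1, 0, 0],
    [-1, 0, 0],
    [-1, 0, 0],
    [-1, 0, 0],
    [-1, 0, 0],
    [-1, 0, 0],
  ],
  claw=-1,
)

```text
t: 1.1
ee_pos: [0.5256, 0.1769, 0.3513]
orientation: [-0.394, 0.588, 0.394, 0.587]
contact_force: [0.2, 0.3, -0.5]
width: 0.092
```

```bash
python3 - <<'E'
from h import *
goal([0.5325,0.167,0.35],-22.4)
m,im=cap('wrist','w1.png'); print(m)
np.save('pics/w1.npy',im)
E
```

```text
t 1.1 p [0.5256 0.1769 0.3513] F [ 0.2   0.31 -0.51] w 0.092 axes [[-0.001, -0.926, 0.379], [-0.002, 0.379, 0.926], [-1.0, 0.0, -0.002]] j7 0.86
dtrans mm [  1.3 -10.1  -6.5] drot [ 0.16 -0.1  -0.01]
{'fx': 297.3186396354542, 'fy': 297.3186396354542, 'cx': 255.47363781575552, 'cy': 190.22143027620544, 'eye': array([0.45403443, 0.20554531, 0.33082618]), 'attitude': array([0.82236332, 0.55241596, 0.07502614, 0.11369371])}
```

View pics/w1.png

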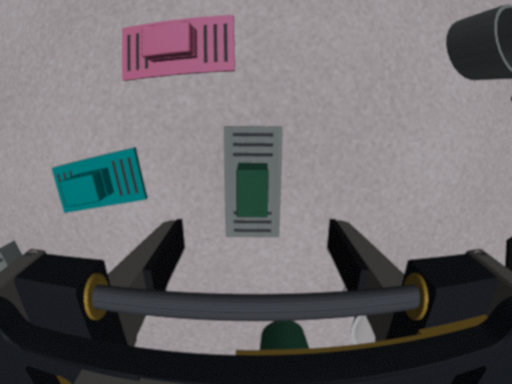

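The wrist view shows the plate at (252,182), between the fingers and well aligned, with its grip at (252,190). I'll measure from here.

```bash
cat >> h.py <<'E'
def wray(m,u,v):
    a=np.array([u-m['cx'],v-m['cy']]); r=np.linalg.norm(a); th=r/m['fx']
    d=np.r_[np.sin(th)*a/r,np.cos(th)]; return R.from_quat(m['attitude']).apply(d)
def won(m,u,v,z):
    d=wray(m,u,v); return m['eye']+d*(z-m['eye'][2])/d[2]
def hsv(im): return cv2.cvtColor(im,cv2.COLOR_RGB2HSV)
def wbox(m,c,z):
    """contour -> world plane -> minAreaRect: centre, sizes, yaw of long side"""
    w=np.array([won(m,*p,z)[:2] for p in c[:,0].astype(float)]); r=cv2.minAreaRect((w*1000).astype(np.float32))
    q=cv2.boxPoints(r); e=max((q[1]-q[0],q[2]-q[1]),key=np.linalg.norm)
    return np.round(r[0],1),np.round(r[1],1),round((np.degrees(np.arctan2(e[1],e[0]))+90)%180-90,1)
E
cat > w.py <<'E'
from h import *
import sys
def plate(m,im,box):
    h=hsv(im); x0,y0,x1,y1=box
    print(h[145,285+15],h[130,228],h[190,252],h[160,252], h[170,230])
    g=cv2.inRange(h,(65,80,0),(90,255,255)); _,c=blob(g,box); print('green px',cv2.boundingRect(c))
    bg=cv2.inRange(h,(50,12,0),(130,255,255))|cv2.inRange(h,(0,0,0),(179,255,80)); bg=cv2.morphologyEx(bg,3,np.ones((5,5)))
    _,c2=blob(bg,box); print('plate px',cv2.boundingRect(c2),wbox(m,c2,.008))
    gg=c
    print('grip@.048',wbox(m,gg,.048))
if __name__=='__main__':
    im=np.load('pics/w1.npy'); m={'fx':297.3186396354542,'cx':255.47363781575552,'cy':190.22143027620544,'eye':np.array([0.45403443,0.20554531,0.33082618]),'attitude':np.array([0.82236332,0.55241596,0.07502614,0.11369371])}
    plate(m,im,(205,110,300,250))
E
python3 w.py
```

```text
[167  12 155] [ 90  14 108] [ 77 135  72] [ 90  14 107] [ 90  14 106]
green px (237, 164, 31, 53)
plate px (225, 127, 57, 109) (array([529. , 170.3]), array([ 61.2, 127. ]), np.float32(-22.9))
grip@.048 (array([526.2, 171.5]), array([30.4, 53.6]), np.float32(-22.2))
```

```bash
python3 -c "
from h import *
goal([0.530,0.169,0.275],-22.6)"
```

```text
t 1.15 p [0.5295 0.1681 0.3508] F [ 3.47 -4.43  0.42] w 0.0922 axes [[0.002, -0.921, 0.389], [-0.007, 0.389, 0.921], [-1.0, -0.004, -0.006]] j7 0.86
dtrans mm [75.8  0.3  1.5] drot [-0.29 -0.34  0.24]
```

Call:
carry_out(
  translation=[
    [15, 0, 1],
    [30, 0, 1],
    [45, 0, 1],
    [60, 0, 1],
    [70, 0, 1],
    [76, 0, 1],
    [76, 0, 1],
    [76, 0, 1],
    [76, 0, 1],
    [76, 0, 1],
  ],
  angular=[
    [0, 0, 0],
    [0, 0, 0],
    [0, 0, 0],
    [0, 0, 0],
    [0, 0, 0],
    [0, 0, 0],
    [0, 0, 0],
    [0, 0, 0],
    [0, 0, 0],
    [0, 0, 0],
  ],
)

```text
t: 2.15
ee_pos: [0.5302, 0.1686, 0.2755]
orientation: [-0.393, 0.59, 0.388, 0.589]
contact_force: [0.9, 0.3, 0.5]
width: 0.0922
```

```bash
cat >> w.py <<'E'
E
python3 - <<'E'
from w import *
goal([0.530,0.169,0.207],-22.6)
m,im=cap('wrist','w2.png'); print(m['eye'])
np.save('pics/w2.npy',im)
plate(m,im,(180,60,330,260))
E
```

```text
t 2.15 p [0.5302 0.1686 0.2755] F [0.91 0.34 0.45] w 0.0922 axes [[0.003, -0.921, 0.389], [-0.007, 0.389, 0.921], [-1.0, -0.005, -0.005]] j7 0.88
dtrans mm [68.4  0.7  0.7] drot [-0.28 -0.29  0.29]
[0.4590837  0.19793446 0.25453983]
[167  12 155] [ 90  14 109] [ 76 131  72] [96 15 87] [ 90  12 107]
green px (239, 170, 42, 72)
plate px (222, 122, 75, 138) (array([528.8, 170.4]), array([ 61.8, 126.3]), np.float32(-22.7))
grip@.048 (array([526. , 171.7]), array([31.1, 55.5]), np.float32(-22.8))
```

View pics/w2.png

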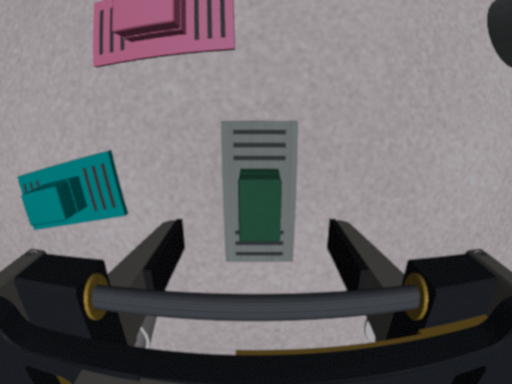

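Both wrist heights put the plate centre at (0.529, 0.170) with yaw -22.7°. That agreement also confirms its height. I'll descend and grip.

Call:
carry_out(
  translation=[
    [10, 1, 1],
    [20, 2, 1],
    [30, 2, 1],
    [40, 2, 1],
    [50, 2, 1],
    [60, 2, 1],
    [66, 2, 1],
    [68, 2, 1],
    [68, 2, 1],
    [68, 2, 1],
  ],
  angular=[
    [0, 0, 0],
    [0, 0, 0],
    [0, 0, 0],
    [0, 0, 0],
    [0, 0, 0],
    [0, 0, 0],
    [0, 0, 0],
    [0, 0, 0],
    [0, 0, 0],
    [0, 0, 0],
  ],
)

```text
t: 3.2
ee_pos: [0.5291, 0.1698, 0.2077]
orientation: [-0.393, 0.59, 0.388, 0.589]
contact_force: [0.6, 0.3, -0.1]
width: 0.0916
```

Call:
carry_out(
  translation=[
    [0, 0, 0],
    [0, 0, 0],
    [0, 0, 0],
    [0, 0, 0],
    [0, 0, 0],
    [0, 0, 0],
    [0, 0, 0],
    [0, 0, 0],
    [0, 0, 0],
    [0, 0, 0],
  ],
  angular=[
    [0, 0, 0],
    [0, 0, 0],
    [0, 0, 0],
    [0, 0, 0],
    [0, 0, 0],
    [0, 0, 0],
    [0, 0, 0],
    [0, 0, 0],
    [0, 0, 0],
    [0, 0, 0],
  ],
  claw=1,
)

```text
t: 4.2
ee_pos: [0.5292, 0.17, 0.2077]
orientation: [-0.393, 0.589, 0.388, 0.589]
contact_force: [0.5, 0.8, -0.0]
width: 0.0316
```

```bash
python3 -c "
from h import *
goal([0.529,0.170,0.32],-22.6)"
```

```text
t 4.2 p [0.5292 0.17   0.2077] F [ 0.54  0.83 -0.01] w 0.0316 axes [[0.004, -0.921, 0.389], [-0.006, 0.389, 0.921], [-1.0, -0.006, -0.004]] j7 0.89
dtrans mm [-112.3   -0.5   -0.5] drot [-0.28 -0.25  0.32]
```

Call:
carry_out(
  translation=[
    [-8, 0, 0],
    [-20, 0, 0],
    [-35, 0, 0],
    [-50, 0, 0],
    [-65, 0, 0],
    [-80, 0, 0],
    [-95, 0, 0],
    [-108, 0, 0],
    [-115, 0, 0],
    [-115, 0, 0],
  ],
  angular=[
    [0, 0, 0],
    [0, 0, 0],
    [0, 0, 0],
    [0, 0, 0],
    [0, 0, 0],
    [0, 0, 0],
    [0, 0, 0],
    [0, 0, 0],
    [0, 0, 0],
    [0, 0, 0],
  ],
)

```text
t: 5.2
ee_pos: [0.529, 0.1708, 0.3241]
orientation: [-0.394, 0.589, 0.388, 0.59]
contact_force: [0.4, -0.7, -1.0]
width: 0.0317
```

```bash
python3 -c "
from h import *
goal([0.65,-0.14,0.32],-0.7)"
```

```text
t 5.2 p [0.529  0.1708 0.3241] F [ 0.41 -0.69 -0.95] w 0.0317 axes [[0.006, -0.921, 0.389], [-0.005, 0.389, 0.921], [-1.0, -0.007, -0.003]] j7 0.86
dtrans mm [   6.4 -232.3 -239.3] drot [-22.18  -0.23   0.38]
```

Call:
carry_out(
  translation=[
    [0, -15, -15],
    [1, -40, -41],
    [2, -67, -69],
    [3, -94, -97],
    [4, -121, -125],
    [5, -148, -152],
    [6, -175, -180],
    [6, -202, -208],
    [6, -222, -229],
    [6, -232, -239],
  ],
  angular=[
    [-2, 0, 0],
    [-4, 0, 0],
    [-7, 0, 0],
    [-10, 0, 0],
    [-13, 0, 0],
    [-16, 0, 0],
    [-18, 0, 0],
    [-20, 0, 0],
    [-21, 0, 0],
    [-22, 0, 0.4],
  ],
)

```text
t: 6.2
ee_pos: [0.6498, -0.1436, 0.3193]
orientation: [-0.496, 0.507, 0.495, 0.503]
contact_force: [0.6, -0.2, -2.0]
width: 0.0316
```

```bash
python3 - <<'E'
from h import *
m,im=cap('wrist','w3a.png')
goal([0.65,-0.14,0.32],-0.7)
m,im=cap('wrist','w3.png'); print(m)
np.save('pics/w3.npy',im); np.save('pics/m3.npy',m,allow_pickle=True)
goal([0.65,-0.14,0.32],-0.7)
E
```

```text
t 6.25 p [ 0.6501 -0.1449  0.3193] F [ 1.39 -2.07 -1.18] w 0.0321 axes [[-0.003, -1.0, 0.02], [-0.007, 0.02, 1.0], [-1.0, 0.002, -0.007]] j7 1.78
dtrans mm [-0.8  0.1  4.9] drot [-0.42 -0.38 -0.14]
{'fx': 297.3186396354542, 'fy': 297.3186396354542, 'cx': 255.47363781575552, 'cy': 190.22143027620544, 'eye': array([ 0.57278731, -0.14374454,  0.29890287]), 'attitude': array([0.70707227, 0.69413175, 0.09208892, 0.09873981])}
t 6.3 p [ 0.6497 -0.1428  0.3192] F [ 0.39 -0.18 -2.06] w 0.0317 axes [[-0.003, -1.0, 0.02], [-0.005, 0.02, 1.0], [-1.0, 0.003, -0.005]] j7 1.78
dtrans mm [-0.9 -0.3  2.8] drot [-0.43 -0.3  -0.16]
```

View pics/w3.png

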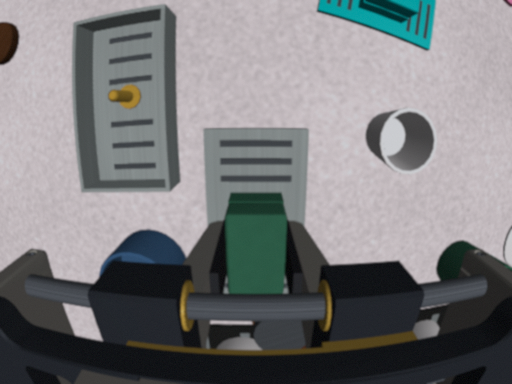

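The wrist view shows the pin tip at (114,97), the tray at x 74-179 and y 6-190, and the held plate's front edge at row 128. I'll zoom in to read the corners exactly.

```bash
python3 - <<'E'
from h import *
im=np.load('pics/w3.npy')
o=cv2.resize(im[0:200,60:325],(795,600),interpolation=cv2.INTER_CUBIC)
cv2.imwrite('pics/crop2.png',o[:,:,::-1])
E
```

```text
(no output)
```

View pics/crop2.png

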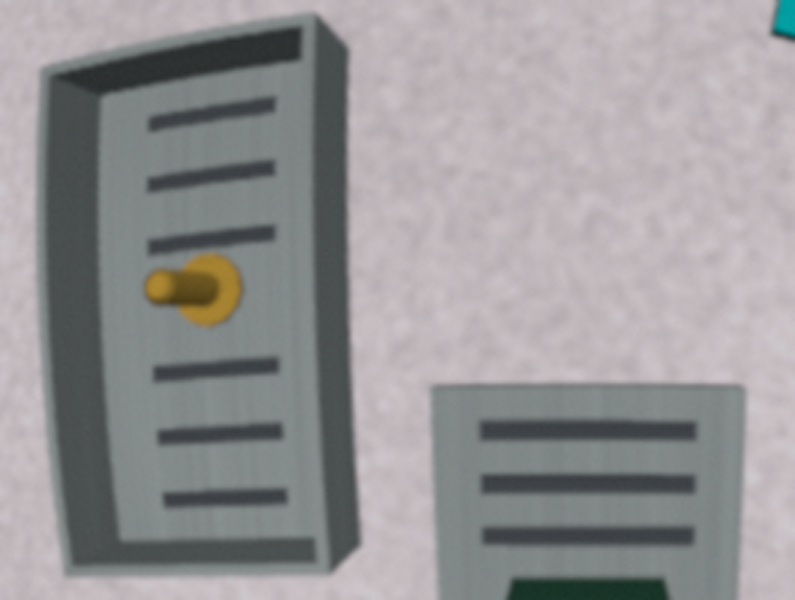

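The zoom gives rim corners at (73.7,22.7), (165,4.3), (170.3,191) and (82.3,192), the pin tip at (113.3,95.3), its flange at (130,96.3), and the plate's front corners at (204,128.7) and (308,128.7).

```bash
python3 - <<'E'
from h import *
m=np.load('pics/m3.npy',allow_pickle=True).item()
q=[(73.7,22.7),(165,4.3),(170.3,191),(82.3,192)]
w=np.array([won(m,u-.4,v-.4,.04)[:2] for u,v in q]);print(w.round(4).tolist(),'tray',w.mean(0).round(4))
for i in range(4): e=w[i]-w[i-1]; print(np.linalg.norm(e).round(4),np.degrees(np.arctan2(e[1],e[0])).round(1))
print('pin',won(m,113.,95,.046),'flange',won(m,129.6,96,.004))
c=np.array([won(m,u-.4,128.3,.3193-.2077+.008)[:2] for u in(204,308)]);e=c[1]-c[0]
print('plate edge',c,np.linalg.norm(e),np.degrees(np.arctan2(e[1],e[0])))
# pin height from top (flange known vertical) : top-view tray vs wrist flange
d=wray(m,113,95); f=won(m,129.6,96,.004); t=((f-m['eye'])[:2]@d[:2])/(d[:2]@d[:2]); print('pin tip z by foot',(m['eye']+t*d))
E
```

```text
[[0.4683, -0.3246], [0.4692, -0.2253], [0.6436, -0.2267], [0.643, -0.3255]] tray [ 0.556  -0.2755]
0.1747 179.7
0.0993 89.5
0.1744 -0.4
0.0989 -90.4
pin [ 0.55096832 -0.27444895  0.046     ] flange [ 0.5506459  -0.27625303  0.004     ]
plate edge [[ 0.58300599 -0.17664288]
 [ 0.58419868 -0.11364249]] 0.06301167679443549 88.91543769565237
pin tip z by foot [ 0.55066658 -0.27625648  0.04250257]
```

```bash
python3 -c "
from h import *
goal([0.552,-0.275,0.275],-0.5)"
```

```text
t 6.3 p [ 0.6497 -0.1428  0.3192] F [ 0.39 -0.18 -2.06] w 0.0317 axes [[-0.003, -1.0, 0.02], [-0.005, 0.02, 1.0], [-1.0, 0.003, -0.005]] j7 1.78
dtrans mm [  45.1   94.9 -133.9] drot [-0.63 -0.3  -0.16]
```

Call:
carry_out(
  translation=[
    [0, 8, -11],
    [2, 20, -28],
    [4, 34, -48],
    [6, 48, -68],
    [8, 62, -88],
    [12, 76, -108],
    [20, 87, -123],
    [30, 93, -131],
    [40, 95, -134],
    [45, 95, -134],
  ],
  angular=[
    [0, 0, 0],
    [0, 0, 0],
    [-0.6, -0.3, -0.2],
    [-0.6, -0.3, -0.2],
    [-0.6, -0.3, -0.2],
    [-0.6, -0.3, -0.2],
    [-0.6, -0.3, -0.2],
    [-0.6, -0.3, -0.2],
    [-0.6, -0.3, -0.2],
    [-0.6, -0.3, -0.2],
  ],
)

```text
t: 7.3
ee_pos: [0.5513, -0.2749, 0.2738]
orientation: [-0.497, 0.502, 0.498, 0.502]
contact_force: [-0.2, 0.1, -0.9]
width: 0.0318
```

```bash
python3 - <<'E'
from h import *
m,im=cap('wrist','w4a.png')
goal([0.552,-0.275,0.257],-0.5)
m,im=cap('wrist','w4.png'); print(m)
np.save('pics/w4.npy',im); np.save('pics/m4.npy',m,allow_pickle=True)
E
```

```text
t 7.35 p [ 0.5517 -0.2741  0.2733] F [-0.66  0.24 -1.48] w 0.0317 axes [[-0.001, -1.0, 0.008], [0.002, 0.008, 1.0], [-1.0, 0.001, 0.002]] j7 2.05
dtrans mm [16.3 -0.4 -0.9] drot [ 0.02  0.09 -0.08]
{'fx': 297.3186396354542, 'fy': 297.3186396354542, 'cx': 255.47363781575552, 'cy': 190.22143027620544, 'eye': array([ 0.47443372, -0.27364292,  0.25287325]), 'attitude': array([0.70353113, 0.69761738, 0.0958997 , 0.09579769])}
```

View pics/w4.png

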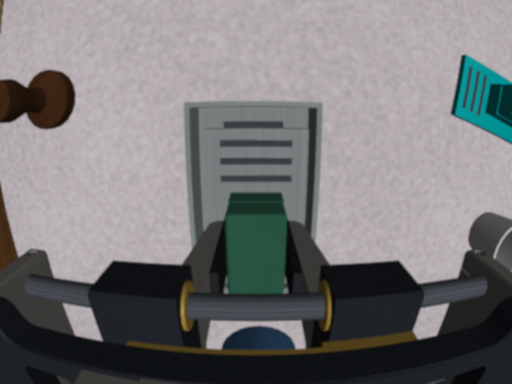

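The plate hangs over the tray and is aligned with it. The rim's front edge is at row 103 (columns 184-322) and the plate edge is at row 128. I'll check the lateral centring with numbers.

```bash
python3 - <<'E'
from h import *
m=np.load('pics/m4.npy',allow_pickle=True).item(); im=np.load('pics/w4.npy')
h=hsv(im)
g=cv2.GaussianBlur(cv2.cvtColor(im,cv2.COLOR_RGB2GRAY),(3,3),0).astype(int)
for r in (116,122,140,160): print(r, [(c,g[r,c]) for c in list(range(180,212,1))][::1] if r in(140,) else '', [ (c,int(d)) for c,d in enumerate(np.diff(g[r])) if abs(d)>9 and 175<c<335])
for c in(215,256,300): print(c,[(r,int(d)) for r,d in enumerate(np.diff(g[:,c])) if abs(d)>7 and 90<r<140])
E
```

```text
116  [(182, -10), (183, -17), (184, -14), (188, -14), (189, -15), (190, -10), (197, 15), (198, 19), (199, 10), (306, -11), (307, -24), (308, -25), (309, -15), (314, 10), (315, 22), (316, 24), (317, 15), (320, 10), (321, 17), (322, 14)]
122  [(182, -10), (183, -17), (184, -17), (188, -13), (189, -15), (190, -10), (197, 16), (198, 17), (199, 12), (222, -13), (223, -15), (281, 12), (282, 17), (283, 14), (306, -13), (307, -23), (308, -24), (309, -14), (314, 11), (315, 24), (316, 26), (317, 14), (320, 10), (321, 16), (322, 13)]
140 [(180, np.int64(177)), (181, np.int64(177)), (182, np.int64(177)), (183, np.int64(171)), (184, np.int64(156)), (185, np.int64(137)), (186, np.int64(125)), (187, np.int64(121)), (188, np.int64(117)), (189, np.int64(108)), (190, np.int64(92)), (191, np.int64(78)), (192, np.int64(72)), (193, np.int64(71)), (194, np.int64(71)), (195, np.int64(70)), (196, np.int64(70)), (197, np.int64(74)), (198, np.int64(87)), (199, np.int64(106)), (200, np.int64(121)), (201, np.int64(126)), (202, np.int64(126)), (203, np.int64(125)), (204, np.int64(124)), (205, np.int64(124)), (20
[... 187 characters left out ...]
), (197, 13), (198, 19), (199, 15), (219, -10), (306, -10), (307, -20), (308, -28), (309, -19), (314, 19), (315, 24), (316, 19), (320, 14), (321, 14)]
160  [(184, -14), (185, -18), (186, -12), (189, -11), (190, -16), (191, -12), (198, 15), (199, 19), (200, 11), (218, -11), (219, -18), (220, -19), (221, -10), (290, 17), (291, 18), (292, 13), (306, -16), (307, -25), (308, -22), (309, -11), (313, 15), (314, 26), (315, 24), (316, 11), (319, 15), (320, 16)]
215 [(99, -8), (100, -16), (101, -16), (102, -8)]
256 [(99, -10), (100, -15), (101, -14), (119, -11), (120, -21), (121, -19), (122, -8), (126, 13), (127, 21), (128, 17), (129, 9), (138, -14), (139, -21)]
300 [(100, -10), (101, -13), (102, -8)]
```

```bash
python3 - <<'E'
from h import *
m=np.load('pics/m4.npy',allow_pickle=True).item()
a=won(m,184,116,.04);b=won(m,322.,116,.04); print('rim',a,b,(a+b)/2)
f=won(m,256,101.,.04);print('rim front x',f, 'tray cx',f[0]+.088)
c=won(m,203.6,128.3,.2733-.2077+.008);d=won(m,307.6,128.3,.2733-.2077+.008);print('plate',(c+d)/2,d-c, 'plate cx',c[0]+.065)
goal([0.552,-0.275,0.255],-0.5)
E
```

```text
rim [ 0.47772118 -0.32500017  0.04      ] [ 0.47868726 -0.22546938  0.04      ] [ 0.47820422 -0.27523478  0.04      ]
rim front x [ 0.46844485 -0.27295025  0.04      ] tray cx 0.5564448465252172
plate [ 0.48548206 -0.27342024  0.0736    ] [0.000522   0.06300105 0.        ] plate cx 0.550221063420053
t 7.4 p [ 0.5521 -0.2739  0.274 ] F [ 0.13  0.61 -1.12] w 0.0318 axes [[-0.001, -1.0, 0.008], [0.001, 0.008, 1.0], [-1.0, 0.001, 0.001]] j7 2.05
dtrans mm [19.   0.1 -1.1] drot [ 0.06  0.08 -0.04]
```

Call:
carry_out(
  translation=[
    [4, -1, -2],
    [8, -1, -2],
    [12, -1, -2],
    [16, -1, -2],
    [19, -1, -2],
    [21, -1, -2],
    [23, -1, -2],
    [25, -1, -2],
    [26, -1, -2],
    [26, -1, -2],
  ],
  angular=[
    [0, 0, 0],
    [0, 0, 0],
    [0, 0, 0],
    [0, 0, 0],
    [0, 0, 0],
    [0, 0, 0],
    [0, 0, 0],
    [0, 0, 0],
    [0, 0, 0],
    [0, 0, 0],
  ],
)

```text
t: 8.4
ee_pos: [0.5531, -0.2758, 0.2478]
orientation: [-0.497, 0.502, 0.499, 0.502]
contact_force: [-0.1, 0.5, -1.5]
width: 0.0319
```

The only force is the plate's weight, with the underside at about 40 mm (below the 46 mm tip), so the pin is in the socket. I'll continue down.

Call:
carry_out(
  translation=[
    [3, 0, 0],
    [6, 0, 0],
    [9, 0, 0],
    [12, 0, 0],
    [14, 0, 0],
    [16, 0, 0],
    [18, 0, 0],
    [20, 0, 0],
    [22, 0, 0],
    [22, 0, 0],
  ],
  angular=[
    [0, 0, 0],
    [0, 0, 0],
    [0, 0, 0],
    [0, 0, 0],
    [0, 0, 0],
    [0, 0, 0],
    [0, 0, 0],
    [0, 0, 0],
    [0, 0, 0],
    [0, 0, 0],
  ],
)

```text
t: 9.4
ee_pos: [0.5531, -0.2759, 0.2262]
orientation: [-0.498, 0.502, 0.499, 0.502]
contact_force: [-1.6, 0.7, 2.6]
width: 0.0318
```

Call:
carry_out(
  translation=[
    [1, 0, 0],
    [2, 0, 0],
    [3, 0, 0],
    [4, 0, 0],
    [5, 0, 0],
    [6, 0, 0],
    [7, 0, 0],
    [8, 0, 0],
    [8, 0, 0],
    [8, 0, 0],
  ],
  angular=[
    [0, 0, 0],
    [0, 0, 0],
    [0, 0, 0],
    [0, 0, 0],
    [0, 0, 0],
    [0, 0, 0],
    [0, 0, 0],
    [0, 0, 0],
    [0, 0, 0],
    [0, 0, 0],
  ],
)

```text
t: 10.4
ee_pos: [0.5532, -0.2759, 0.2194]
orientation: [-0.498, 0.502, 0.499, 0.502]
contact_force: [-3.5, 2.1, 12.6]
width: 0.0319
```

The push of about 14 N (weight included) at TCP z 0.2194 is above the 10.5 N stop force. I'll hold and check.

Call:
carry_out(
  translation=[
    [1, 0, 0],
    [1, 0, 0],
    [1, 0, 0],
    [1, 0, 0],
    [1, 0, 0],
    [1, 0, 0],
    [1, 0, 0],
    [1, 0, 0],
    [1, 0, 0],
    [1, 0, 0],
  ],
  angular=[
    [0, 0, 0],
    [0, 0, 0],
    [0, 0, 0],
    [0, 0, 0],
    [0, 0, 0],
    [0, 0, 0],
    [0, 0, 0],
    [0, 0, 0],
    [0, 0, 0],
    [0, 0, 0],
  ],
)

```text
t: 11.4
ee_pos: [0.5532, -0.276, 0.2194]
orientation: [-0.498, 0.502, 0.499, 0.502]
contact_force: [-3.9, 2.6, 11.8]
width: 0.0314
```

```bash
python3 - <<'E'
from h import *
m,a=cap('wrist','w5.png'); m,b=cap('side','s5.png')
o=np.hstack([a[80:384,100:420],cv2.resize(b[200:350,170:330],(324,304))])
cv2.imwrite('pics/fin.png',o[:,:,::-1])
goal([0.5532,-.2759,.2194],-.5)
E
```

```text
t 11.5 p [ 0.5532 -0.276   0.2195] F [-3.75  2.57 11.63] w 0.0321 axes [[-0.0, -1.0, 0.008], [0.002, 0.008, 1.0], [-1.0, 0.0, 0.002]] j7 2.07
dtrans mm [0.1 0.  0.1] drot [ 0.05  0.1  -0.01]
```

View pics/fin.png

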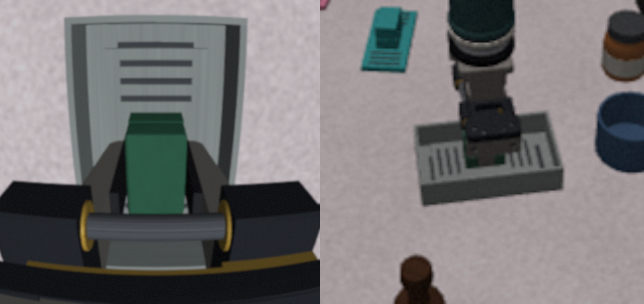

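The plate sits inside the tray, level and aligned. The grip is at the same image row as before, so it hasn't slipped in the fingers. Handing in.

```bash
python3 -c "
from h import *
print(manip.job_done()); o=manip.get_obs(); print(o['t'],o['ee_pos'],o['contact_force'],o['width'])"
```

```text
the job is handed in; nothing more can be done
None
the job is handed in; nothing more can be done
```

I gripped the green-grip plate, carried it over the tray and lowered it straight onto the valve pin. I then pressed it to the stop and handed in still holding it, at about 11.5 s of the 51 s allowed. No verdict is reported, so these are my own last checks:

- **Socket on the pin:** when the underside was at about 40 mm, below the 46 mm tip, the only force was the plate's weight. No sliding search was needed.
- **Valve pressed:** the final push was about 12 N on the tool plus the plate's weight, above the 10.5 N needed at the stop. The plate's underside is at about 12 mm, which matches the pin fully down.
- **Hold and alignment:** the fingers are on the grip at 32 mm with no visible slip. In the last pictures the plate sits level and along the tray.
- **Other objects:** the tamper, jar, blue cup and turquoise look-alike look undisturbed. The final crops did not show the remaining objects, but the arm passed well above everything and felt no contact.

**Disagreements:**
- The top camera and the wrist camera put the plate about 4 mm apart. I used the wrist reading, which agreed from two heights.
- A rough check of the pin's tip from the camera gave 42.5 mm against the stated 46 mm.
- A small sideways force of about 4 N remains while pressing.

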